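Lock the turntable shaft

TASK

Lock the small turntable: by pushing its black peg with the fingertips, turn the yellow slotted disc, either way round, until its slot lines up with the steel bar; then push the bar by its red tab so that it slides through the slot into the keeper beyond, fully home with the tab against the blue bridge. Only push, lift nothing, leave the nut, the bolt and the yellow marker lying where they are, and finish clear of everything.

Things in the scene. Friction and masses are not known exactly. Their poses are not given: they have to be found in the camera images.
- lock_base: Blue lock frame fixed to the table. Origin on the table under the disc's axis; +y is the direction in which the bar is pushed, z up. Plate 6 mm thick, 116 mm wide (x) from y=-92 to 98 mm, then 52 mm wide back to y=-270 mm. The bar lies in an open channel along y at x=0, 30 mm wide outside, wall tops at z=22 mm, from y=-264 to -51 mm.
- bridge (a point): Centre of the top of the blue bridge over the channel just before the disc, 34 mm above the table: 34 mm wide, from y=-105 to -52 mm of lock_base.
- keeper_mouth (a point): Centre of the mouth of the keeper beyond the disc, 19 mm above the table, at y=50 mm of lock_base: a blue tunnel 41 mm wide outside, 30 mm long, its roof 34 mm above the table.
- disc_axis (a point): Centre of the top of the yellow disc, 30 mm above the table. The disc is 84 mm across; a slot 20 mm wide with flared mouths runs right across it. It stays where it is left; about 2 N on the peg turns it.
- disc (a joint): Angle (rad) of the yellow disc about its vertical axis, anticlockwise from above positive, stops at -0.25 and 3.39. The slot lies along the bar at 0 and also at 3.14; within about 0.1 of these the entering bar straightens the disc. In lock_base's frame the peg is in direction (cos angle, sin angle) from the axis: +x side at 0, above the keeper side at 1.57, -x side at 3.14.
- peg (a point): Middle of the black upright peg fixed on the disc, 50 mm above the table, 28 mm from the disc's axis. The peg is 12 mm thick (18 mm at its 3 mm high foot) and reaches from the disc's top to 70 mm above the table.
- bar: Steel bar, 16 mm wide, 14 mm high, 191 mm long along its y, tip tapered, about 0.33 kg, loose in the channel, underside 12 mm above the table. Origin: underside, middle of its length. Slides along lock_base's +y at a few newtons; at the start its tip is short of the disc. Home: origin at y=-23.5 mm of lock_base.
- bar_tab (a point): Centre of the rear face (looking along -y of lock_base; push here) of the red upright tab at the bar's tail, 45 mm above the table. Tab 36 mm wide, 12 mm thick, 28 to 62 mm above the table. Home: rear face at y=-119 mm of lock_base; the tab's front face meets the bridge, a hard stop, within 2 mm of there.
- bar_tip (a point): Centre of the bar's front end, 19 mm above the table. Home: 72 mm beyond the disc's axis (y=72 mm of lock_base), inside the keeper.
- nut_m24: Loose dark steel hexagon nut, 35x39x19 mm, beyond the keeper; origin at the centre of its underside. Leave alone.
- bolt_m12: Loose bright hexagon bolt, 22x68x19 mm, lying beside the disc; origin at the centre of its underside. Leave alone.
- paint_marker: Loose yellow marker pen, 16x131x18 mm, lying beside the channel; origin at the centre of its underside. Leave alone.

How it is judged:
On the way:
1. the disc's slot is in line with the bar ((value of joint disc between -0.16 and 0.16 rad or value of joint disc between 2.98159 and 3.30159 rad)), for 0.2 s.
At the end, for the whole second after the job is handed in: The bar's tip is at least 67 mm beyond the disc's axis in the keeper (fully home is 72 mm), the disc's slot is within 0.07 rad of the bar's line, and bar and disc are at rest (y of bar_tip in the frame of lock_base above 0.067 m and (value of joint disc between -0.07 and 0.07 rad or value of joint disc between 3.07159 and 3.21159 rad) and velocity of joint disc between -0.05 and 0.05 rad/s and linear speed of bar below 0.01 m/s); the robot touches nothing.
It fails at once if the bar is lifted (tab raised by more than 12 mm) (height (world z) of bar_tab above 0.057 m).
It fails at once if the nut is moved or lifted by more than 25 mm (distance of nut_m24 from where it was at the start of the episode above 0.025 m).
It fails at once if the bolt is moved or lifted by more than 25 mm (distance of bolt_m12 from where it was at the start of the episode above 0.025 m).
It fails at once if the yellow marker is moved or lifted by more than 25 mm (distance of paint_marker from where it was at the start of the episode above 0.025 m).
It also fails if it takes over 48 s, if anything falls off the work surface, if the arm or the gripper's body presses on something with over 40 N, if the wrist force passes 120 N, or if a joint passes its speed limit or range.

ROBOT

A 7-joint arm with a two-finger parallel gripper is mounted at the origin on the work surface; the furniture and walls round the work are solid. World frame = base frame: x ahead of the robot, y to its left, z up, the work surface at z = 0. Lengths are in m, angles in rad, forces in N, time in s.
With the tool pointing down it reaches from about 0.4 to 0.85 m from the base axis. Payload 10.4 kg.
Tool frame: the origin (TCP) lies between the finger pads; the fingertips stand 11 mm ahead of it and the grasp point (between the pads) lies 8 mm behind it; x points along the fingers, y is the direction in which the jaws open and shut, and the axes are right-handed (so a half turn about x gives the same grasp; the last joint's range is limited). The gripper opens to 87 mm and grips with 3 to 60 N. Pads are 19 mm wide; open, the fingers measure 117 mm over their backs; the gripper's body (75 mm by 190 mm) begins 51 mm behind the grasp point.
Start: joints at [1.306, 0.332, -0.065, 1.46, 0.022, 1.35, -0.088], TCP at [0.15, -0.607, 0.234] pointing down, gripper open.
Joint ranges: [-2.6, 2.6], [-0.5, 2.12], [-1.47, 1.34], [0.16, 2.42], [-1.27, 4.41], [0.06, 2.06], [-2.6, 2.6]. Speed limits (rad/s): [2.22, 2.22, 2.79, 2.79, 3.14, 3.14, 3.14].

INTERFACE

Orientations are given as a unit quaternion [x, y, z, w].
In Python, from bench import r, cams, ticket gives the robot as it stands. The module is installed in compiled form; this text tells all that it offers.
- The arm moves only by the tool drive_tool, never from a script. Its argument "moves" is text: rows parted by semicolons, each of 5 numbers parted by spaces: the shift along the world's x, y, z in m, then the turn about the world's z in degrees, then the closure, from 0 (fully open) to 1 (shut). In form: x y z twist grip; .... A call has 1 to 20 rows; each row shifts and turns the commanded pose from where the row before left it; what a row does not reach is not made up. A row lasts 1/8 s, in which the tool goes at most 62.5 mm and 10.7 degrees, less where a joint would pass 70% of its speed; a pose out of reach is approached as far as the arm can. A call is refused whole if a number of a shift passes 0.0625 or a number of a turn 10.7, either way. A call with a gripper value outside its range is refused whole. The fingers move at their own pace and stop on an object; "newtons" is the grip in N (left out, the last holds). Time passes only in rows, so rows that do not move let the fingers close. It gives the time, the measured TCP pose, the force and the opening at its end, in the units of the state.
- r.read_state(): the state, without advancing time (a new reading comes with each control period).
- cams.camera(name): name is "scene" or "top"; returns a dict with "color" (480x640x3 uint8, red, green, blue), "fx", "fy", "cx", "cy" (pixels), "distortion" ([k1, k2, p1, p2, k3] as OpenCV has them; the pictures are not rectified), "extrinsics" (4x4, takes a point from camera to world coordinates). Camera axes: x right, y down, z forward; pixel columns grow to the right and rows downward; lengths in m; the calibration is good to about 2 mm. A picture is of the moment at which its call begins. There is no depth.
- ticket.close_job(): hands the job in, once; it reports no verdict.
The state is a dict: "time": time; "joint_positions": joint angles; "joint_vel": joint speeds; "joint_torque": joint torques, N m; "ee_pos": TCP position; "eef_rot": TCP orientation; "ft_force": force on the tool from outside, world axes, zero at the start; "torque": the same for the moment, N m; "width": finger opening in m.
Only numpy, scipy, OpenCV 4.12 (cv2) and the standard library are available. Lean on these libraries where they do the work, as an engineer would, in place of code of your own. Each camera call takes 0.05 s, during which the arm holds its last target.

## Working session

There is one attempt and no reset: what is moved stays moved. The work goes in short steps, Python scripts to look and compute and a tool call to move; the robot and the scene stay as the last step left them, time stands still between calls to the robot, and variables do not carry over. Pictures are saved under pics/ and viewed, and the job is handed in when it is done.

Besides the shell and the picture viewer there is one more tool, called as name(argument=value, ...) on one line, values as JSON. drive_tool: Moves the arm, as the interface text tells. Its arguments: {"type":"object","properties":{"moves":{"type":"string"},"newtons":{"type":"number"}},"required":["moves"]}

```bash
mkdir -p pics; python3 - <<'E'
from bench import r,cams
import cv2,numpy as np,pickle
s=r.read_state();print({k:np.round(v,3) for k,v in s.items()})
for n in("scene","top"):
    c=cams.camera(n);cv2.imwrite(f"pics/{n}0.png",c["color"][:,:,::-1]);pickle.dump(c,open(n+"0.pkl","wb"))
    print(n,c["fx"],c["fy"],c["cx"],c["cy"],c["distortion"],np.round(c["extrinsics"],3).tolist())
E
```

```text
{'time': np.float64(0.0), 'joint_positions': array([ 1.306,  0.333, -0.065,  1.461,  0.022,  1.35 , -0.088]), 'joint_vel': array([ 0.001,  0.001, -0.   ,  0.   , -0.   , -0.001,  0.001]), 'joint_torque': array([ 0.0000e+00, -6.2326e+01,  2.5000e-02, -3.8990e+01, -6.1000e-02,
        4.0000e-02,  0.0000e+00]), 'ee_pos': array([ 0.15 , -0.606,  0.233]), 'eef_rot': array([-0.702, -0.086,  0.702, -0.085]), 'ft_force': array([ 1.047, -0.583, -0.436]), 'torque': array([-0.004, -0.011,  0.007]), 'width': np.float64(0.087)}
scene 603.4330230353502 603.4330230353502 329.07673190642225 233.5669876750652 [-0.03589032  0.          0.          0.          0.        ] [[-0.744, -0.404, 0.532, 0.048], [-0.668, 0.463, -0.583, 0.816], [-0.011, -0.789, -0.614, 0.682], [0.0, 0.0, 0.0, 1.0]]
top 528.5430418144532 528.5430418144532 330.4251114269352 244.87087329129454 [-0.15210006  0.          0.          0.          0.        ] [[-0.004, -0.989, 0.145, 0.45], [-0.999, -0.001, -0.036, 0.231], [0.036, -0.145, -0.989, 0.92], [0.0, 0.0, 0.0, 1.0]]
```

View pics/scene0.png

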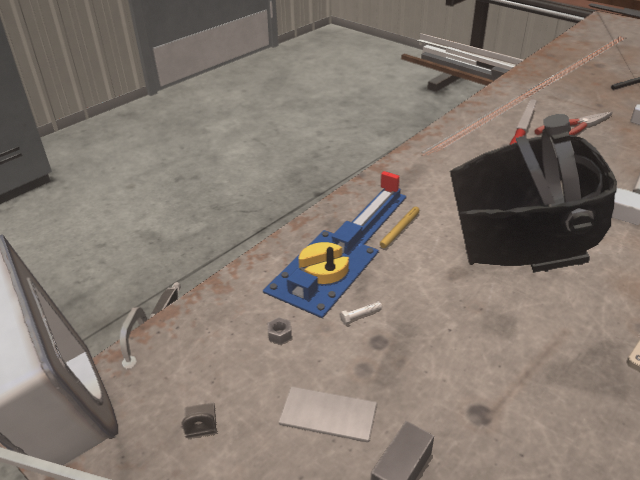

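View pics/top0.png

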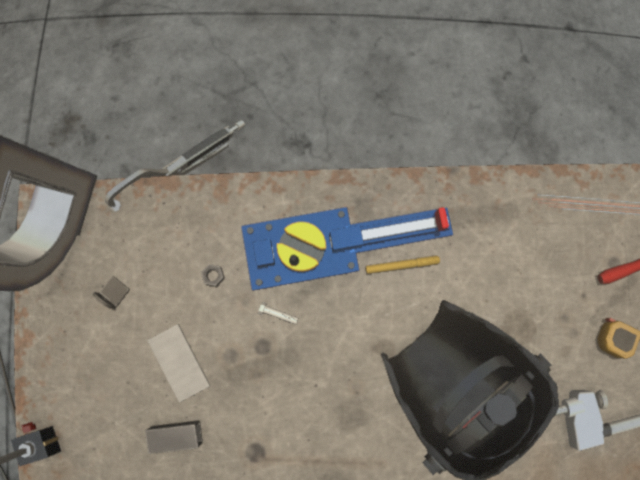

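The scene view shows the lock near (330,260) with the tab at (390,182). In the top view the disc is at (302,247), the peg at (294,260), the tab at (443,218), the bolt at (277,314), the marker at (402,265) and the nut at (213,275). Next I'll measure them.

```bash
cat >h.py <<'E'
import cv2,numpy as np,pickle
def ray(c,uv):
    K=np.array([[c["fx"],0,c["cx"]],[0,c["fy"],c["cy"]],[0,0,1]])
    p=cv2.undistortPoints(np.array(uv,float).reshape(-1,1,2),K,np.array(c["distortion"]))[:,0]
    E=np.array(c["extrinsics"]);return E[:3,3],np.c_[p,np.ones(len(p))]@E[:3,:3].T
def plane(c,uv,z):
    o,d=ray(c,uv);return o+d*((z-o[2])/d[:,2])[:,None]
def proj(c,P):
    E=np.linalg.inv(np.array(c["extrinsics"]));K=np.array([[c["fx"],0,c["cx"]],[0,c["fy"],c["cy"]],[0,0,1]])
    return cv2.projectPoints(np.array(P,float).reshape(-1,3),cv2.Rodrigues(E[:3,:3])[0],E[:3,3],K,np.array(c["distortion"]))[0][:,0]
def mask(c,lo,hi,box):
    h=cv2.cvtColor(c["color"],cv2.COLOR_RGB2HSV);m=cv2.inRange(h,lo,hi);o=m*0;x0,y0,x1,y1=box;o[y0:y1,x0:x1]=m[y0:y1,x0:x1];return o
def big(m):
    cs=cv2.findContours(m,cv2.RETR_EXTERNAL,cv2.CHAIN_APPROX_NONE)[0];return max(cs,key=cv2.contourArea)
E
python3 - <<'E'
from h import *
c=pickle.load(open("top0.pkl","rb"))
im=c["color"][:,:,::-1]
cv2.imwrite("pics/topz.png",cv2.resize(im[195:330,200:460],None,fx=3,fy=3,interpolation=cv2.INTER_CUBIC))
s=pickle.load(open("scene0.pkl","rb"));cv2.imwrite("pics/scz.png",cv2.resize(s["color"][165:355,255:430,::-1],None,fx=3.1,fy=3.1,interpolation=cv2.INTER_CUBIC))
h=cv2.cvtColor(c["color"],cv2.COLOR_RGB2HSV)
for p in[(302,230),(294,260),(443,218),(350,260),(400,230),(400,265)]:print(p,h[p[1],p[0]])
E
```

```text
(302, 230) [ 31 156 221]
(294, 260) [30 17 61]
(443, 218) [  1 170 212]
(350, 260) [107 136 152]
(400, 230) [103   8 224]
(400, 265) [ 21 146 190]
```

View pics/topz.png

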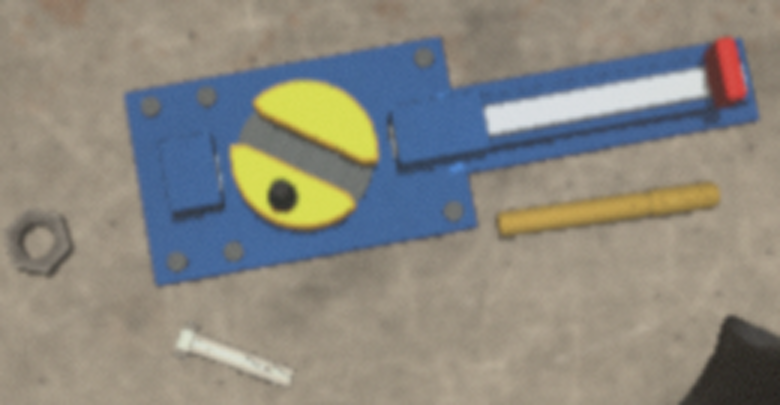

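View pics/scz.png

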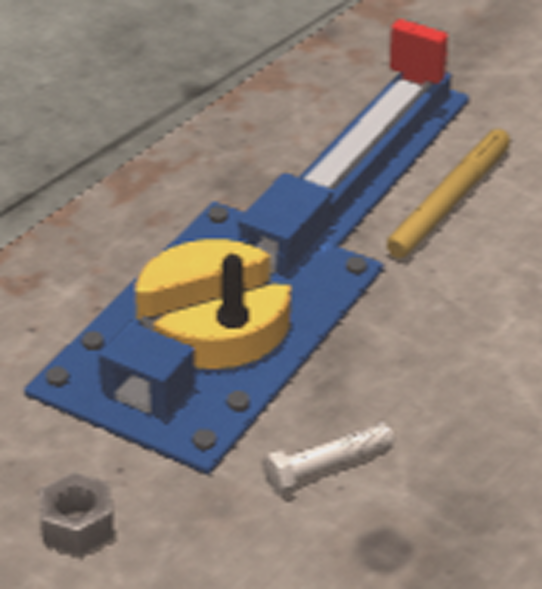

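```bash
cat >meas.py <<'E'
from h import *
def measure(c,full=True):
    m=mask(c,(22,100,120),(38,255,255),(230,205,350,290))
    pts=cv2.findNonZero(m)[:,0]
    hull=cv2.convexHull(pts)[:,0]
    W=plane(c,hull,0.030)[:,:2]
    # visible top: circle through hull
    (cx,cy),rad=cv2.minEnclosingCircle(W.astype(np.float32))
    return np.array([cx,cy]),rad
E
python3 - <<'E'
from meas import *
c=pickle.load(open("top0.pkl","rb"))
ctr,rad=measure(c);print("disc",ctr,rad)
E3=np.array(c["extrinsics"])
# plate corners z=6mm from blue mask
b=mask(c,(100,90,50),(118,255,255),(230,195,470,300))
cb=big(cv2.morphologyEx(b,cv2.MORPH_CLOSE,np.ones((5,5))))
W=plane(c,cb[:,0],0.006)[:,:2]
bx=cv2.minAreaRect(W.astype(np.float32));print(bx)
print("ends hull approx",np.round(plane(c,cv2.approxPolyDP(cv2.convexHull(cb),4,True)[:,0],0.006),4).tolist())
# bar top z=26
m=mask(c,(0,0,190),(180,40,255),(355,210,440,245));r1=cv2.minAreaRect(plane(c,big(m)[:,0],0.026)[:,:2].astype(np.float32));print("bar",r1)
# red tab top z 62
m=mask(c,(0,120,120),(8,255,255),(425,195,460,240))|mask(c,(172,120,120),(180,255,255),(425,195,460,240))
cc=big(m);print("redpx",cv2.minAreaRect(cc),np.round(plane(c,cc[:,0],0.062)[:,:2].min(0),4),np.round(plane(c,cc[:,0],0.062)[:,:2].max(0),4))
print(np.round(plane(c,cv2.boxPoints(cv2.minAreaRect(cc)),0.062),4).tolist())
# peg
m=mask(c,(0,0,0),(180,255,80),(284,250,304,270));cc=cv2.findNonZero(m)[:,0]
print("peg px",cc.mean(0),cc.min(0),cc.max(0),plane(c,[cc.mean(0)],0.06))
# slot direction: yellow edges
for nm,lo,hi,box,z in[("marker",(15,100,100),(26,255,255),(360,250,445,280),.009),("bolt",(0,0,170),(180,50,255),(255,300,300,325),.01)]:
    q=cv2.findNonZero(mask(c,lo,hi,box))[:,0];w=plane(c,q,z)[:,:2];print(nm,cv2.minAreaRect(w.astype(np.float32)))
print("nut",plane(c,[(213,275)],.01))
s=pickle.load(open("scene0.pkl","rb"));m=mask(s,(22,100,60),(38,255,255),(290,230,360,290))
h=cv2.cvtColor(s["color"],cv2.COLOR_RGB2HSV);print(h[252,315])
E
```

```text
disc [0.57895732 0.24906702] 0.04203224554657936
((0.5951678156852722, 0.16415077447891235), (0.11359094083309174, 0.3650719225406647), 10.440045356750488)
ends hull approx [[0.6206, -0.0166, 0.006], [0.6043, -0.0177, 0.006], [0.5403, 0.1514, 0.006], [0.5074, 0.3299, 0.006], [0.6125, 0.3526, 0.006], [0.6505, 0.1768, 0.006], [0.6478, 0.0117, 0.006]]
bar ((0.6111750602722168, 0.08082140237092972), (0.014819581992924213, 0.12780271470546722), 10.458605766296387)
redpx ((443.0364990234375, 217.4915313720703), (20.911935806274414, 6.895691871643066), 77.00537872314453) [0.6051 0.0021] [0.641  0.0183]
[[0.6391, 0.0193, 0.062], [0.6418, 0.0076, 0.062], [0.607, 0.0009, 0.062], [0.6043, 0.0125, 0.062]]
peg px [293.53448276 260.10344828] [290 256] [297 264] [[0.55134073 0.26003175 0.06      ]]
marker ((0.5500949621200562, 0.07126431167125702), (0.014883778989315033, 0.13150526583194733), 7.471545696258545)
bolt ((0.4679722487926483, 0.29121634364128113), (0.03794575482606888, 0.07030675560235977), 3.0175697803497314)
nut [[0.53112675 0.40081791 0.01      ]]
[ 22 154 233]
```

```bash
python3 - <<'E'
from scipy.spatial.transform import Rotation as R
import numpy as np
from bench import r
s=r.read_state();print(R.from_quat(s["eef_rot"]).as_matrix().round(3))
d=np.array([.579,.249]);a=np.deg2rad(10.4);X=np.array([np.cos(a),np.sin(a)]);Y=np.array([-np.sin(a),np.cos(a)])
f=lambda x,y:np.round(d+x*X+y*Y,4)
for p in[(-.026,.045),(-.027,.0155),(0,-.29),(0,-.1285),(-.055,.06)]:print(p,f(*p))
E
```

```text
[[-0.     0.239 -0.971]
 [ 0.001 -0.971 -0.239]
 [-1.    -0.001  0.   ]]
(-0.026, 0.045) [0.5453 0.2886]
(-0.027, 0.0155) [0.5496 0.2594]
(0, -0.29) [ 0.6314 -0.0362]
(0, -0.1285) [0.6022 0.1226]
(-0.055, 0.06) [0.5141 0.2981]
```

```bash
python3 - <<'E'
from h import *
c=pickle.load(open("top0.pkl","rb"));s=pickle.load(open("scene0.pkl","rb"))
def tri(a,b):
    o,d=ray(c,[a]);p,e=ray(s,[b]);d=d[0];e=e[0]
    t=np.linalg.lstsq(np.c_[d,-e],p-o,rcond=None)[0];A=o+d*t[0];B=p+e*t[1];return np.round((A+B)/2,3),round(np.linalg.norm(A-B),4)
print("knob",tri((500,408),(557,122)))
print("visor corner",tri((444,303),(452,178)),tri((444,303),(470,262)))
for p in[(444,303),(384,355),(560,400),(500,480)]:print(p,plane(c,[p],0.1).round(3))
E
```

```text
knob (array([ 0.339, -0.007,  0.26 ]), np.float64(0.0024))
visor corner (array([0.479, 0.029, 0.12 ]), np.float64(0.0018)) (array([ 0.471, -0.039, -0.107]), np.float64(0.0345))
(444, 303) [[0.479 0.023 0.1  ]]
(384, 355) [[0.399 0.119 0.1  ]]
(560, 400) [[ 0.32  -0.165  0.1  ]]
(500, 480) [[ 0.199 -0.063  0.1  ]]
```

drive_tool(moves="0.04 0.03 0.014 4 1;0.04 0.03 0.014 4 1;0.04 0.03 0.014 4 1;0.04 0.03 0.014 4 1;0.04 0.03 0.014 4 1;0.04 0.03 0.014 4 1;0.04 0.03 0.014 4 1;0.04 0.03 0.014 4 1;0.04 0.03 0.014 4 1;0.04 0.03 0.014 4 1;0 0.048 0 4 1;0 0.048 0 4 1;0 0.048 0 4 1;0 0.048 0 4 1", newtons=20)

```text
time: 1.85
ee_pos: [0.5494, -0.1133, 0.3732]
eef_rot: [-0.579, -0.406, 0.579, -0.405]
ft_force: [0.8, -0.2, -0.5]
width: 0.0005
```

drive_tool(moves="0 0.045 0 3.4 1;0 0.045 0 3.4 1;0 0.045 0 3.4 1;0 0.045 0 3.4 1;0 0.045 0 3.4 1;0 0.045 0 3.4 1;-0.002 0.045 -0.04 3.4 1;-0.002 0.045 -0.05 3.4 1;0 0.045 -0.05 3.4 1;0 0 -0.05 0 1;0 0 -0.04 0 1;0 0 0 0 1")

```text
time: 3.35
ee_pos: [0.5442, 0.2825, 0.1476]
eef_rot: [0.45, 0.544, -0.454, 0.543]
ft_force: [-0.3, -0.4, 0.4]
width: 0.0009
```

```bash
cat >snap.py <<'E'
import sys
from bench import r,cams
from h import *
from scipy.spatial.transform import Rotation as R
s=r.read_state();M=R.from_quat(s["eef_rot"]).as_matrix()
print("t",s["time"],"tcp",s["ee_pos"].round(4),"jaw deg",np.degrees(np.arctan2(M[1,1],M[0,1])).round(1),"F",s["ft_force"].round(1),"q",s["joint_positions"].round(2))
d=np.array([.579,.249]);a=np.deg2rad(10.4);X=np.array([np.cos(a),np.sin(a)]);Y=np.array([-np.sin(a),np.cos(a)])
v=s["ee_pos"][:2]-d;print("tcp in lock",(v@X).round(4),(v@Y).round(4))
t=sys.argv[1];ims=[]
for n,b in(("top",(200,180,470,330)),("scene",(230,150,430,350))):
    c=cams.camera(n);pickle.dump(c,open(n+t+".pkl","wb"));x0,y0,x1,y1=b
    z=c["color"][y0:y1,x0:x1,::-1];k=390/z.shape[1];ims.append(cv2.resize(z,None,fx=k,fy=k,interpolation=cv2.INTER_CUBIC))
H=max(i.shape[0] for i in ims);cv2.imwrite(f"pics/s{t}.png",np.hstack([np.pad(i,((0,H-i.shape[0]),(0,0),(0,0))) for i in ims]))
E
python3 snap.py 1
```

```text
t 3.35 tcp [0.5442 0.2825 0.1476] jaw deg 10.5 F [-0.3 -0.4  0.4] q [ 0.05  0.49 -0.79  1.56  0.36  1.25 -0.62]
tcp in lock -0.0281 0.0392
```

View pics/s1.png

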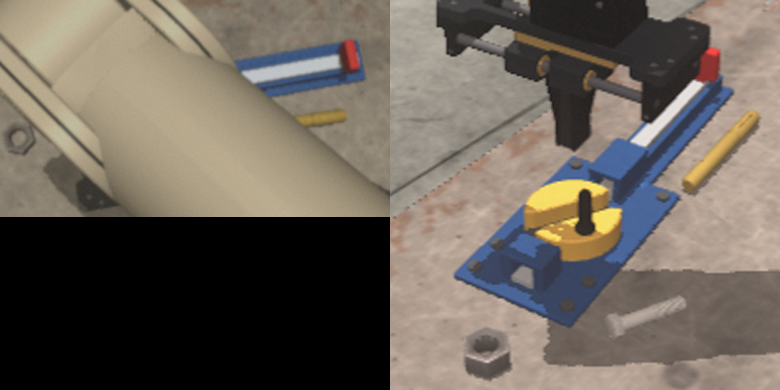

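drive_tool(moves="-0.002 0.01 -0.03 0 1;0 0 -0.03 0 1;0 0 -0.03 0 1;0 0 0 0 1")

```text
time: 3.95
ee_pos: [0.5439, 0.2935, 0.0609]
eef_rot: [0.452, 0.543, -0.453, 0.543]
ft_force: [0.3, -0.0, 1.2]
width: 0.0002
```

```bash
python3 snap.py 2
```

```text
t 3.95 tcp [0.5439 0.2935 0.0609] jaw deg 10.4 F [ 0.3 -0.   1.2] q [ 0.    0.58 -0.75  1.63  0.43  1.1  -0.68]
tcp in lock -0.0265 0.0501
```

View pics/s2.png

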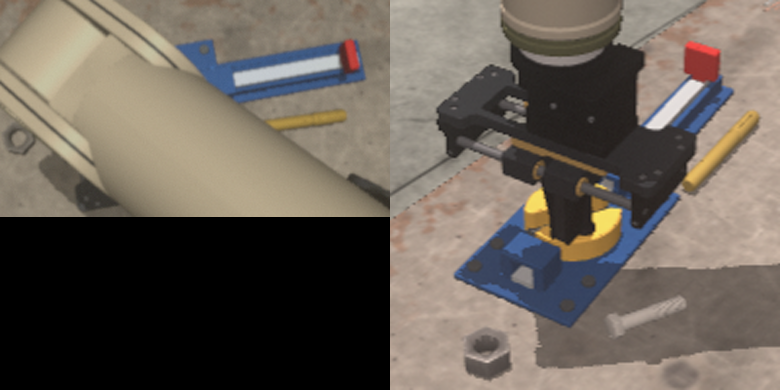

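drive_tool(moves="0.001 -0.0045 0 0 1;0.001 -0.0045 0 0 1;0.001 -0.0045 0 0 1;0.001 -0.0045 0 0 1;0.001 -0.0045 0 0 1;0.001 -0.0045 0 0 1;0 0 0 0 1")

```text
time: 4.92
ee_pos: [0.5491, 0.267, 0.0605]
eef_rot: [0.452, 0.544, -0.452, 0.543]
ft_force: [-2.5, 2.5, -0.1]
width: 0.0008
```

```bash
python3 snap.py 3
```

```text
t 4.925 tcp [0.5491 0.267  0.0605] jaw deg 10.5 F [-2.5  2.5 -0.1] q [ 0.05  0.57 -0.75  1.65  0.43  1.09 -0.64]
tcp in lock -0.0262 0.0231
```

View pics/s3.png

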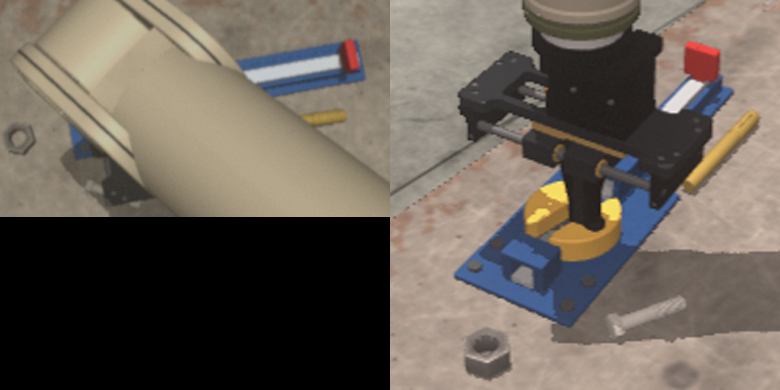

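The disc is turning as the peg gets pushed, with the fingers at about (585,215) in the picture. There are 7.5 mm left to go.

drive_tool(moves="0.0005 -0.0025 0 0 1;0.0005 -0.0025 0 0 1;0.0005 -0.0025 0 0 1;0 0 0 0 1;0 0 0 0 1")

```text
time: 5.65
ee_pos: [0.5511, 0.259, 0.0605]
eef_rot: [0.452, 0.543, -0.453, 0.543]
ft_force: [-3.5, 1.2, 0.1]
width: 0.0004
```

```bash
python3 snap.py 4
```

```text
t 5.65 tcp [0.5511 0.259  0.0605] jaw deg 10.5 F [-3.5  1.2  0.1] q [ 0.06  0.57 -0.75  1.66  0.42  1.09 -0.63]
tcp in lock -0.0257 0.0149
```

View pics/s4.png

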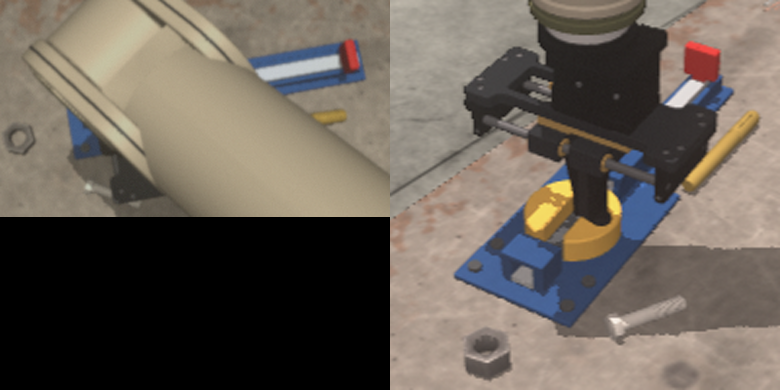

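drive_tool(moves="-0.001 0.01 0 0 1;-0.002 0.01 0.01 0 1;0 0 0.05 0 1;0 0 0.05 0 1;0.012 -0.045 0 0 1;0.012 -0.045 0 0 1;0.012 -0.045 0 0 1;0.012 -0.045 0 0 1;0.012 -0.045 0 0 1;0.012 -0.045 0 0 1;0.012 -0.045 0 0 1;0 0 0 0 1")

```text
time: 7.25
ee_pos: [0.6334, -0.0404, 0.1711]
eef_rot: [0.454, 0.541, -0.454, 0.543]
ft_force: [0.8, -0.3, 0.4]
width: 0.0006
```

```bash
python3 snap.py 5
```

```text
t 7.25 tcp [ 0.6334 -0.0404  0.1711] jaw deg 10.1 F [ 0.8 -0.3  0.4] q [ 0.51  0.48 -0.7   1.49  0.32  1.29 -0.04]
tcp in lock 0.0013 -0.2945
```

View pics/s5.png

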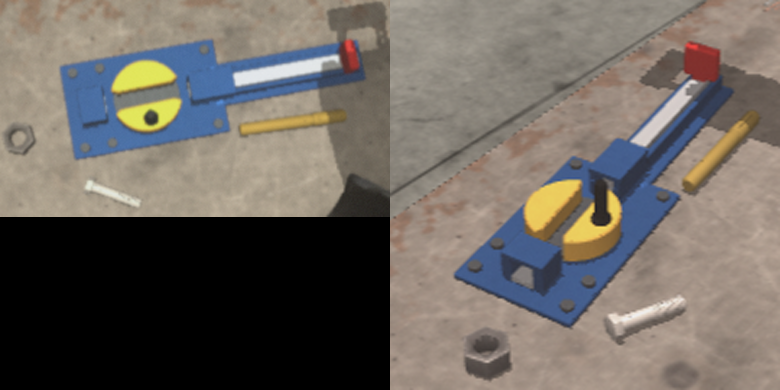

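The slot now looks parallel to the bar, with the peg at (151,117) on the -x side. I'll put a number on it.

```bash
cat >ang.py <<'E'
import sys
from h import *
c=pickle.load(open(f"top{sys.argv[1]}.pkl","rb"))
m=mask(c,(22,100,120),(38,255,255),(230,205,350,290))
cs=sorted(cv2.findContours(m,cv2.RETR_EXTERNAL,cv2.CHAIN_APPROX_NONE)[0],key=cv2.contourArea)[-2:]
C=np.array([.579,.249])
for k in cs:
    W=plane(c,k[:,0],0.03)[:,:2]
    V=W-C; n=V.mean(0);n/=np.linalg.norm(n)
    t=np.array([-n[1],n[0]])
    q=(V@n<.0155)&(abs(V@t)<.025); l=cv2.fitLine(W[q].astype(np.float32),cv2.DIST_HUBER,0,.01,.01).ravel()
    print("edge dir from +y deg",(np.degrees(np.arctan2(l[1],l[0]))%180-90).round(2),q.sum(),"offset",np.round((V@n)[q].mean(),4))
E
python3 ang.py 5
python3 - <<'E'
from h import *
c=pickle.load(open("top5.pkl","rb"))
m=mask(c,(0,0,190),(180,40,255),(355,205,426,245));W=plane(c,big(m)[:,0],.026)[:,:2]
print("bar",cv2.minAreaRect(W.astype(np.float32)))
# plate near-disc edges: lock direction from side of plate (z=6)
b=mask(c,(100,90,50),(118,255,255),(230,195,470,300))
cb=big(cv2.morphologyEx(b,cv2.MORPH_CLOSE,np.ones((5,5))))
W=plane(c,cb[:,0],.006)[:,:2];V=W-[.579,.249];a=np.deg2rad(10.4);x=V@[np.cos(a),np.sin(a)];y=V@[-np.sin(a),np.cos(a)]
for sg in(-1,1):
    q=(abs(x*sg-.058)<.006)&(y>-.08)&(y<.085);l=cv2.fitLine(W[q].astype(np.float32),cv2.DIST_HUBER,0,.01,.01).ravel();print(q.sum(),x[q].mean(),(np.degrees(np.arctan2(l[1],l[0]))%180-90))
E
```

```text
edge dir from +y deg 12.67 28 offset 0.0109
edge dir from +y deg 11.97 29 offset 0.0098
bar ((0.6097036004066467, 0.08784094452857971), (0.01572241634130478, 0.11414143443107605), 10.45489501953125)
93 -0.05531409374819971 10.416359
92 0.05636148978560316 10.449051
```

drive_tool(moves="-0.001 0 -0.04 0 1;0 0 -0.04 0 1;0 0 -0.042 0 1;0 0 0 0 1")

```text
time: 7.85
ee_pos: [0.6293, -0.0338, 0.0465]
eef_rot: [0.451, 0.546, -0.452, 0.543]
ft_force: [-0.2, 0.3, -0.0]
width: 0.0004
```

```bash
python3 snap.py 6
```

```text
t 7.85 tcp [ 0.6293 -0.0338  0.0465] jaw deg 10.6 F [-0.2  0.3 -0. ] q [ 0.47  0.6  -0.65  1.6   0.4   1.08 -0.1 ]
tcp in lock -0.0016 -0.2872
```

View pics/s6.png

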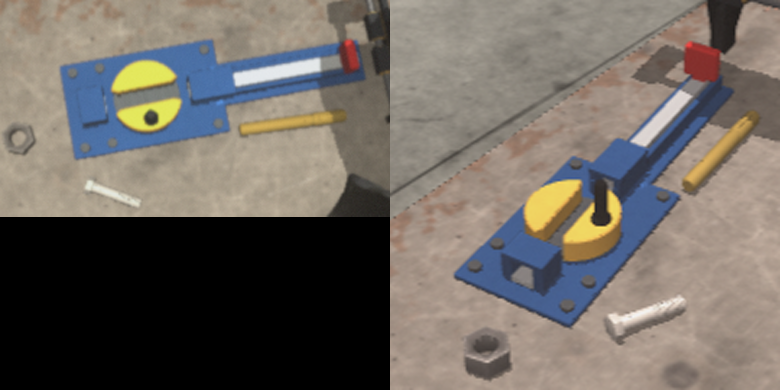

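drive_tool(moves="-0.0016 0.01 0 0 1;-0.0016 0.01 0 0 1;-0.0016 0.01 0 0 1;-0.0018 0.01 0 0 1;-0.0018 0.01 0 0 1;-0.0018 0.01 0 0 1;-0.0018 0.01 0 0 1;-0.0018 0.01 0 0 1;0 0 0 0 1")

```text
time: 9.07
ee_pos: [0.6169, 0.0463, 0.0485]
eef_rot: [0.452, 0.544, -0.452, 0.543]
ft_force: [0.6, -0.2, 0.1]
width: 0.0007
```

```bash
python3 snap.py 7
```

```text
t 9.075 tcp [0.6169 0.0463 0.0485] jaw deg 10.6 F [ 0.6 -0.2  0.1] q [ 0.37  0.58 -0.68  1.64  0.4   1.07 -0.24]
tcp in lock 0.0007 -0.2063
```

View pics/s7.png

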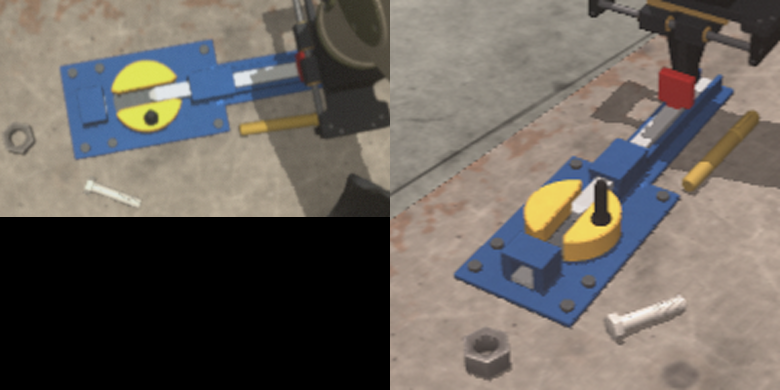

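The bar tip is in the slot, at about (150,93). I'll keep pushing.

drive_tool(moves="-0.0018 0.01 0 0 1;-0.0018 0.01 0 0 1;-0.0018 0.01 0 0 1;-0.0018 0.01 0 0 1;-0.0018 0.01 0 0 1;-0.0018 0.01 0 0 1;-0.0018 0.01 0 0 1;0 0 0 0 1")

```text
time: 10.18
ee_pos: [0.6046, 0.1159, 0.0488]
eef_rot: [0.452, 0.544, -0.452, 0.544]
ft_force: [-0.1, 0.7, 0.1]
width: 0.0003
```

```bash
python3 snap.py 8
```

```text
t 10.175 tcp [0.6046 0.1159 0.0488] jaw deg 10.6 F [-0.1  0.7  0.1] q [ 0.27  0.58 -0.69  1.65  0.41  1.07 -0.36]
tcp in lock 0.0011 -0.1355
```

View pics/s8.png

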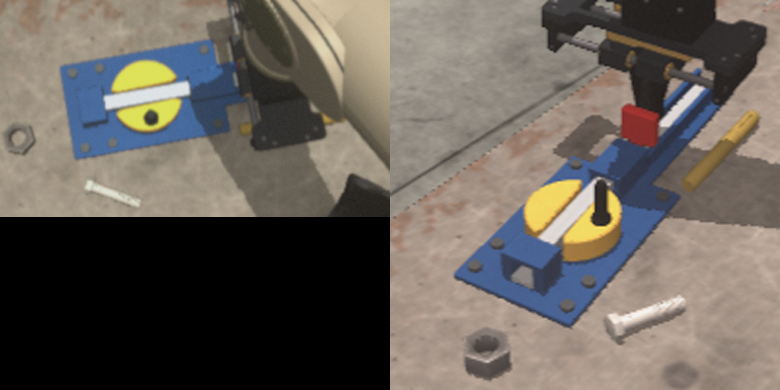

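drive_tool(moves="-0.0005 0.002 0 0 1;-0.0005 0.002 0 0 1;-0.0005 0.002 0 0 1")

```text
time: 10.65
ee_pos: [0.6037, 0.1197, 0.0488]
eef_rot: [0.453, 0.543, -0.453, 0.544]
ft_force: [0.4, -2.3, 1.5]
width: 0.0007
```

drive_tool(moves="-0.0003 0.0015 0 0 1;0 0 0 0 1")

```text
time: 10.9
ee_pos: [0.6032, 0.1218, 0.0487]
eef_rot: [0.452, 0.543, -0.452, 0.544]
ft_force: [0.9, -1.9, 0.3]
width: 0.0001
```

drive_tool(moves="-0.0003 0.0015 0 0 1;-0.0003 0.0015 0 0 1;0 0 0 0 1")

```text
time: 11.28
ee_pos: [0.6028, 0.1235, 0.0488]
eef_rot: [0.452, 0.543, -0.453, 0.544]
ft_force: [1.5, -7.0, 2.9]
width: 0.0006
```

drive_tool(moves="-0.0003 0.0015 0 0 1;0 0 0 0 1")

```text
time: 11.52
ee_pos: [0.6028, 0.1235, 0.0487]
eef_rot: [0.452, 0.542, -0.454, 0.544]
ft_force: [1.0, -9.9, 3.9]
width: 0.0007
```

```bash
python3 snap.py 9
```

```text
t 11.525 tcp [0.6028 0.1235 0.0487] jaw deg 10.3 F [ 1.  -9.9  3.9] q [ 0.25  0.58 -0.69  1.65  0.41  1.07 -0.38]
tcp in lock 0.0008 -0.1277
```

View pics/s9.png

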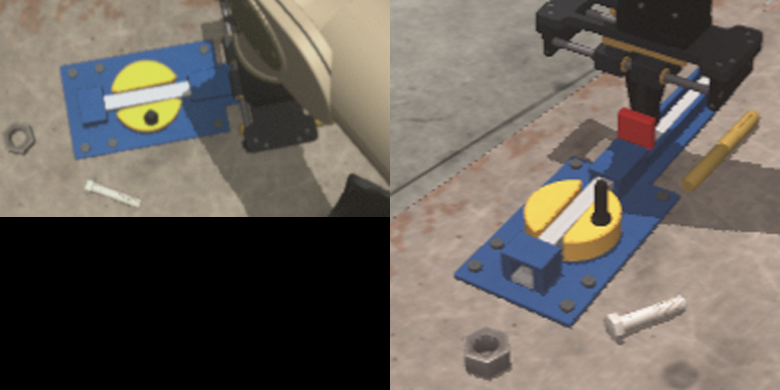

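It's at the hard stop: the tab touches the bridge, no movement at 10 N, and the TCP is where home predicts. I'll back off, lift clear and check.

drive_tool(moves="0.001 -0.005 0 0 1;0.002 -0.01 0 0 1;0.004 -0.02 0 0 1;0 -0.02 0.04 0 1;0 -0.03 0.05 0 1;0 -0.045 0.04 0 1;0 -0.045 0.02 0 1;0 -0.045 0 0 1;0 0 0 0 1;0 0 0 0 1")

```text
time: 12.88
ee_pos: [0.609, -0.0941, 0.1985]
eef_rot: [0.453, 0.544, -0.452, 0.543]
ft_force: [-0.2, 0.5, -0.2]
width: 0.0003
```

```bash
python3 snap.py 10; python3 ang.py 10; python3 - <<'E'
from h import *
c=pickle.load(open("top10.pkl","rb"));b=(330,195,460,260)
m=mask(c,(0,120,120),(8,255,255),b)|mask(c,(172,120,120),(180,255,255),b)
cc=big(m);W=plane(c,cc[:,0],.062)[:,:2]-[.579,.249];a=np.deg2rad(10.4);x=W@[np.cos(a),np.sin(a)];y=W@[-np.sin(a),np.cos(a)]
print("tab lock x",x.min(),x.max(),"y",y.min(),y.max())
E
```

```text
t 12.875 tcp [ 0.609  -0.0941  0.1985] jaw deg 10.4 F [-0.2  0.5 -0.2] q [ 0.61  0.42 -0.69  1.5   0.27  1.32  0.07]
tcp in lock -0.0324 -0.3428
edge dir from +y deg 11.37 29 offset 0.0114
edge dir from +y deg 11.56 29 offset 0.0102
tab lock x -0.017702815938207894 0.018036344091691258 y -0.11682871827735557 -0.10471856015143281
```

View pics/s10.png

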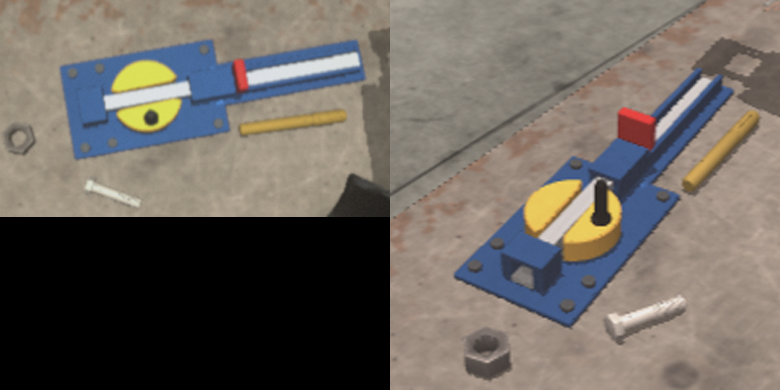

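```bash
python3 -c "
from bench import ticket
print(ticket.close_job())"
```

```text
the job is handed in; nothing more can be done
None
```

The turntable is locked and the job is handed in. I turned the disc about 0.5 rad anticlockwise by its peg, then pushed the bar by its red tab until the tab met the bridge. The robot's clock read about 13 s.

- **Hard stop:** at the end the bar did not move under 10 N of push.
- **Bar position:** the last top picture puts the tab's rear face at y ≈ -117 mm. Home is -119 mm, and the 2 mm difference is within the calibration error. That puts the tip about 72–74 mm beyond the axis; I worked this out from the tab, since the tip is hidden in the keeper.
- **Slot alignment:** the slot reads about 1° (0.02 rad) from the bar's line, inside the 0.07 rad limit.
- **Clearance:** the wrist force is back near zero, and the gripper is clear of everything.
- **Loose parts:** the nut, bolt and marker look unmoved in both pictures; I did not measure them again.

No check failed or disagreed.

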